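# Pack out a cold-chain transport box

### The job

Pack the teal transport box for a refrigerated delivery: stand the blue frozen brick in the rack slot farther from the cradle and the orange buffer brick in the other slot, so that the orange one is between the frozen brick and the medicine, stand the small white-and-navy medicine carton upright in the black cradle, and lay the temperature logger flat on top of the carton. Then close the box with its lid, seated flat all round. Set everything down gently without dropping it, keep the medicine carton upright all the time, and leave the tablet strips and the ointment carton beside the box where they are.

Things in the scene. Friction and masses are not known exactly. Their poses are not given: they have to be found in the camera images.
- cool_box: open-topped teal transport box lined with white foam, fixed. Outside 136 (x) x 244 (y) x 126 mm high, inside 104 x 212 mm, inner floor 18 mm above the table. Origin at the centre of its underside; y runs along its length. Rack in one half and cradle in the other, either way round. It stands left or right of the middle, the lid at the other side.
- rack: grey brick rack fixed on the box floor, 102 (x) x 92 (y) x 50 mm, origin at its underside's centre, axes as the box's. Two slots centred 25 mm to its +y and -y side, each 32 mm wide (y), 96 long (x), slot floor 4 mm above the origin. Ribs guide a brick only at the slot's two ends (x beyond 37 mm; middle rib tops 59 mm up); between them fingers fit beside a brick.
- cradle: black shallow tray fixed on the floor in the box's other half, 88 mm from the rack's origin along the box's y. Outside 89 (x) x 73 (y) mm, inside 77 x 61 mm, lip 12 mm high, its floor 4 mm above its origin (centre of its underside), axes as the box's. The carton goes in with its 61 mm side along the cradle's x.
- lid: teal lid with black grip bar, lying on the table right way up, 0.32 kg. Origin at its underside's centre; above it: foam plug 0-8 mm (94 (x) x 202 (y) mm, lower 4 mm 84 x 192), slab 8-30 mm (136 x 244), central grip bar 30-56 mm (90 mm along x, 26 along y: grip across y). Seated, its origin is 118 mm above the box's, 5 mm play all round; either way round.
- blue_brick: blue hard-shell frozen cold brick standing on its long narrow edge, 88 (x) x 24 (y) x 78 mm (z), 0.22 kg; a 4 mm high white filler cap sits on top near its +x end. Origin at the centre of its underside. Grip it across y (24 mm) near the top.
- orange_brick: orange hard-shell buffer brick, same shape and size as the blue one: 88 (x) x 24 (y) x 78 mm (z), 0.22 kg, standing on its long narrow edge, origin at the centre of its underside.
- carton: small sealed medicine carton near the table's front, white with a navy band round the upper part of its sides (top mostly white, navy at one edge), standing upright; 45 (x) x 61 (y) x 75 mm (z). Origin at the centre of its underside. Grip it across x (45 mm).
- logger: flat light-grey temperature logger with a small display and a red button, lying face up, 54 (x) x 34 (y) x 14 mm (z). Origin at the centre of its underside. Grip it across y (34 mm). It belongs centred on the carton's top, its long side along the carton's 61 mm side; packed so, it stays 7 mm below the lid's plug.
- strip_pack: bystander: white pack of tablet strips with green tablets and a red rubber band, 46 x 83 x 37 mm, between box and lid. Do not disturb.
- ointment: bystander: orange and white ointment carton, 99 x 31 x 26 mm, lying behind the work. Do not disturb.
Mind the look-alikes: they are no part of the job. Of the things like the logger, leave any that is pink or purple; of the rest the larger one is meant.

How it is judged:
On the way, in this order (a step that is already met when the one before it is completed fails the run):
1. both bricks, the carton and the logger are in their places in the box (z of blue_brick in the frame of rack between -0.004 and 0.01 m and x of blue_brick in the frame of rack between -0.012 and 0.012 m and angle between each of blue_brick, orange_brick's own z axis and vertical below 0.15 rad and horizontal distance between blue_brick and cradle between 0.103 and 0.125 m and z of orange_brick in the frame of rack between -0.004 and 0.01 m and x of orange_brick in the frame of rack between -0.012 and 0.012 m and horizontal distance between orange_brick and cradle between 0.053 and 0.075 m and z of carton in the frame of cradle between -0.002 and 0.0105 m and x of carton in the frame of cradle between -0.014 and 0.014 m and y of carton in the frame of cradle between -0.014 and 0.014 m and angle between each of carton, logger's own z axis and vertical below 0.12 rad and z of logger in the frame of carton between 0.07 and 0.081 m and horizontal distance between logger and carton below 0.014 m), for 0.2 s.
2. the lid is seated on the box (z of lid in the frame of cool_box between 0.113 and 0.122 m and horizontal distance between lid and cool_box below 0.01 m and angle between lid's own z axis and vertical below 0.04 rad and angle between the y axis of lid and the y axis of cool_box, either way round below 0.1 rad), for 0.2 s.
At the end, for the whole second after the job is handed in: Blue brick down in the far slot, orange in the near one (12 mm, 0.15 rad); carton upright on the cradle floor and logger flat on its top (both within 14 mm of centre); lid seated (4 mm in height, 10 mm sideways, flat within 0.04 rad, parallel); all released, at rest (all of step 1 and all of step 2 and linear speed of each of blue_brick, orange_brick, carton, logger, lid below 0.02 m/s and angular speed of each of blue_brick, orange_brick, carton, logger, lid below 0.2 rad/s); the robot touches nothing.
It fails at once if a brick, the carton, the logger or the lid is dropped into its place (moves faster than 0.7 m/s within a few cm of it) ((horizontal distance between blue_brick and rack below 0.045 m and z of blue_brick in the frame of rack between -0.005 and 0.06 m and linear speed of blue_brick above 0.7 m/s) or (horizontal distance between orange_brick and rack below 0.045 m and z of orange_brick in the frame of rack between -0.005 and 0.06 m and linear speed of orange_brick above 0.7 m/s) or (horizontal distance between carton and cradle below 0.045 m and z of carton in the frame of cradle between -0.005 and 0.06 m and linear speed of carton above 0.7 m/s) or (horizontal distance between logger and carton below 0.045 m and z of logger in the frame of carton between -0.005 and 0.115 m and linear speed of logger above 0.7 m/s) or (horizontal distance between lid and cool_box below 0.045 m and z of lid in the frame of cool_box between -0.005 and 0.16 m and linear speed of lid above 0.7 m/s)).
It fails at once if the medicine carton is tipped by more than about 35 degrees (angle between carton's own z axis and vertical above 0.6 rad).
It fails at once if the tablet strips or the ointment carton are pushed by more than 20 mm (distance of any of strip_pack, ointment from where it was at the start of the episode above 0.02 m).
It also fails if it takes over 144 s, if anything falls off the work surface, if the arm or the gripper's body presses on something with over 40 N, if the wrist force passes 120 N, or if a joint passes its speed limit or range.

### The arm

A 6-joint arm with a two-finger parallel gripper is mounted at the origin on a cart in front of the work surface, level with it; the furniture and walls round the work are solid. World frame = base frame: x ahead of the robot, y to its left, z up, the work surface at z = 0. Lengths are in m, angles in rad, forces in N, time in s.
With the tool pointing down it reaches from about 0.4 to 0.925 m from the base axis. Payload 12.5 kg.
Tool frame: the origin (TCP) lies on the centre line of the jaws, within the pads' length; the fingertips stand ahead of it and the grasp point (between the pads) lies 2 mm behind it (bot.tip_reach is the z of the fingertips in the tool frame, in m); z points along the fingers, y is the line along which they close (so a half turn about z gives the same grasp; the last joint's range is limited). The gripper opens to 95 mm and grips with 3 to 60 N. Pads are 20 mm wide; open, the fingers measure 119 mm over their backs; the gripper's body (75 mm by 180 mm) begins 59 mm behind the grasp point.
Start: joints at [0.995, 0.491, 1.559, -0, 1.092, -0.106], TCP at [0.283, 0.557, 0.232] pointing down, gripper open.
Joint ranges: [-3.1, 3.1], [-0.84, 2.19], [0.05, 2.79], [-1.13, 4.28], [0.06, 2.93], [-2.69, 2.69]. Speed limits (rad/s): [2.22, 2.22, 2.79, 3.14, 3.14, 3.14].

### API

Orientations are given as a unit quaternion [w, x, y, z].
In Python, from bench import bot, vision gives the robot as it stands.
- The arm moves only by the shell command python3 -m crank 'ROWS' [FORCE]. ROWS is rows parted by semicolons, their numbers by spaces, 1 to 10 of them, each of 7 numbers: a rotation vector rx, ry, rz in rad, then dx, dy, dz in m, then the finger opening in m; each row is the pose to reach, as a shift and turn from the pose commanded when the command began, along the tool's axes at that moment; what a row does not reach only later rows make up. A row lasts 1/12 s, in which the tool goes at most 0.0417 m and 0.125 rad, less where a joint would pass 70% of its speed; a pose out of reach is approached as far as the arm can. The fingers move at their own pace and stop on an object; FORCE is the grip in N (left out, the last holds). Time passes only in rows, so rows that do not move let the fingers close. It prints the time, the measured TCP pose, the force, the opening and the grip force at its end.
- bot.get_obs(): the state, without advancing time (a new reading comes with each control period).
- vision.camera(name): name is "scene" or "top"; returns the picture (400x640x3 uint8, blue, green, red); there is no depth.
- vision.camera_info(name): a dict with "mtx" (3x3 intrinsics, pixels), "camera_from_world" (4x4, takes a point from world to camera coordinates). Camera axes: x right, y up, looking along -z (the intrinsics and any distortion apply to the point x, -y, -z); pixel columns grow to the right and rows downward; lengths in m; the calibration is good to about 2 mm. A picture is of the moment at which its call begins. camera_info takes no time and is no camera call.
- bot.finish_job(): hands the job in; it is judged then, once.
The state is a dict: "time_s": time; "joint_pos": joint angles; "qd": joint speeds; "joint_efforts": joint torques, N m; "tcp_pos": TCP position; "orientation": TCP orientation; "contact_force": force on the tool from outside, world axes, zero at the start; "ft_torque": the same for the moment, N m; "grip_width": finger opening in m; "gripper_force": force on a finger pad.
Only numpy, scipy, OpenCV 4.12 (cv2) and the standard library are available. Lean on these libraries where they do the work, as an engineer would, in place of code of your own. Each camera call takes 0.05 s, during which the arm holds its last target. There are 200 camera calls.

## Working session

There is one attempt and no reset: what is moved stays moved. The work goes in short steps, Python scripts to look and compute and a shell command to move; the robot and the scene stay as the last step left them, time stands still between calls to the robot, and variables do not carry over. Pictures are saved under pics/ and viewed, at most 14 in all, crops included, and the job is handed in when it is done.

```bash
mkdir -p pics; ls; python3 - <<'E'
from bench import bot, vision
import cv2
for n in("scene","top"):
    cv2.imwrite(f"pics/{n}0.png",vision.camera(n)); i=vision.camera_info(n); print(n,i)
print(bot.get_obs(),bot.tip_reach)
E
```

```text
pics
scene {'mtx': array([[372.94119959,   0.        , 317.65548327],
       [  0.        , 372.94119959, 197.40439991],
       [  0.        ,   0.        ,   1.        ]]), 'camera_from_world': array([[ 0.67291431, -0.73963526,  0.0112255 , -0.37222071],
       [ 0.49342117,  0.46011328,  0.7381269 , -0.3138    ],
       [-0.55110968, -0.49115726,  0.6745685 , -0.60396213],
       [ 0.        ,  0.        ,  0.        ,  1.        ]])}
top {'mtx': array([[394.99293241,   0.        , 319.07957271],
       [  0.        , 394.99293241, 202.85168036],
       [  0.        ,   0.        ,   1.        ]]), 'camera_from_world': array([[ 0.01677911, -0.99970426,  0.01760289, -0.01897238],
       [ 0.99747047,  0.01795266,  0.06877761, -0.55306607],
       [-0.06907329,  0.01640433,  0.99747671, -0.9662517 ],
       [ 0.        ,  0.        ,  0.        ,  1.        ]])}
{'time_s': 0.1, 'joint_pos': array([ 9.95380676e-01,  4.91534698e-01,  1.55939083e+00,  9.56153100e-06,
        1.09166663e+00, -1.05587838e-01]), 'qd': array([-0.00073715, -0.00231886, -0.0010749 ,  0.00031852, -0.00075739,
        0.0003017 ]), 'joint_efforts': array([ 2.59138302e-03, -6.13628626e+01, -2.58605057e+01,  6.93897181e-02,
        4.69382980e-02, -8.87716124e-05]), 'tcp_pos': array([0.28282547, 0.55713402, 0.23109736]), 'orientation': array([-1.70893916e-04,  2.32761374e-01,  9.72533749e-01, -4.69640243e-04]), 'contact_force': array([ 0.03741583, -0.59974829, -0.42270589]), 'ft_torque': array([ 0.00322212,  0.04964131, -0.00098374]), 'gripper_force': 0.0, 'grip_width': 0.0950622586549799} 0.017
```

View pics/scene0.png

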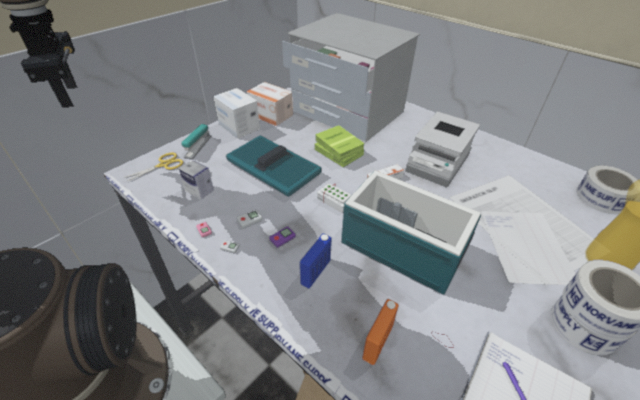

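View pics/top0.png

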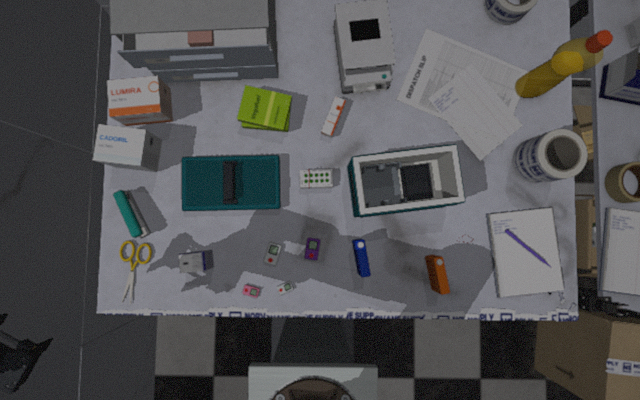

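The top view shows the lid at (231,182) and the box at (408,180), with the rack on its left (+y) and the cradle on its right (-y). The carton is at (195,262), the logger candidates at (272,253) and (286,287), the blue brick at (361,258) and the orange brick at (437,275). I'll zoom in.

```bash
python3 - <<'E'
import cv2,numpy as np
t=cv2.imread("pics/top0.png");s=cv2.imread("pics/scene0.png")
def crop(im,x0,y0,x1,y1,k,n):
    c=cv2.resize(im[y0:y1,x0:x1],None,fx=k,fy=k,interpolation=cv2.INTER_CUBIC)
    for x in range(-(-x0//20)*20,x1,20): cv2.line(c,((x-x0)*k,0),((x-x0)*k,8),(0,0,255),1);cv2.putText(c,str(x),((x-x0)*k+2,12),0,.35,(0,0,255),1)
    for y in range(-(-y0//20)*20,y1,20): cv2.line(c,(0,(y-y0)*k),(8,(y-y0)*k),(0,0,255),1);cv2.putText(c,str(y),(2,(y-y0)*k-2),0,.35,(0,0,255),1)
    cv2.imwrite(n,c)
crop(t,170,225,330,305,5,"pics/t1.png")
crop(t,340,135,475,215,5,"pics/t2.png")
crop(s,170,150,330,260,5,"pics/s1.png")
E
```

```text
(no output)
```

View pics/t1.png

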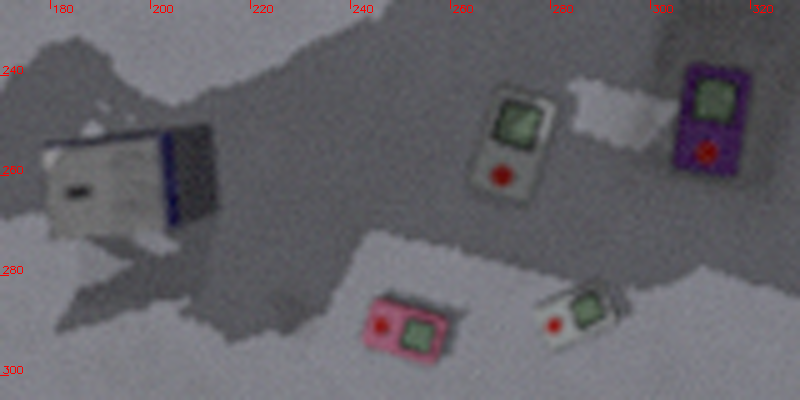

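View pics/t2.png

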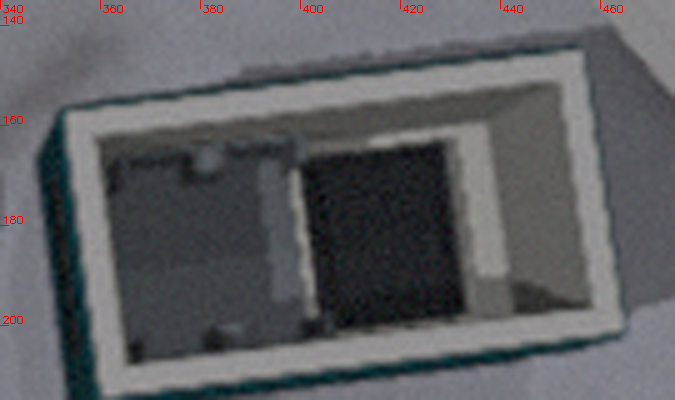

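View pics/s1.png

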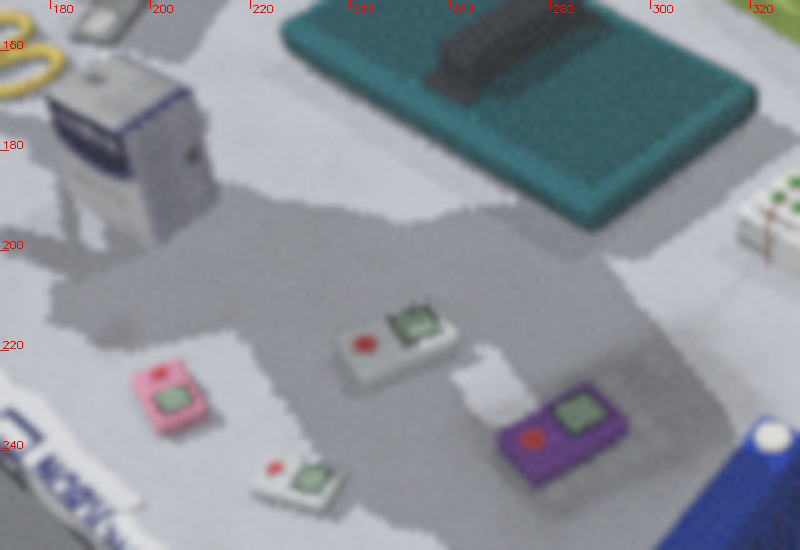

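Crops: in the top view the carton's top face centres near (192,262), with its long side along world y. The true logger is the grey one at (273,253.5); the small white one at (286,287) is the look-alike. The rack is in the box's left half (+y) and the cradle in the right. I still need the scene view of the box and bricks.

```bash
cat > h.py <<'E'
import cv2,numpy as np
from bench import bot,vision
def cam(n):
    i=vision.camera_info(n);return i["mtx"],np.array(i["camera_from_world"])
F=np.diag([1,-1,-1])
def ray(n,p):
    K,T=cam(n);R=T[:3,:3];c=-R.T@T[:3,3]
    d=R.T@F@np.linalg.inv(K)@np.array([p[0],p[1],1.]);return c,d/np.linalg.norm(d)
def onz(n,p,z):
    c,d=ray(n,p);return c+d*(z-c[2])/d[2]
def tri(pt,ps):
    c1,d1=ray("top",pt);c2,d2=ray("scene",ps)
    A=np.c_[d1,-d2];s=np.linalg.lstsq(A,c2-c1,rcond=None)[0]
    a=c1+s[0]*d1;b=c2+s[1]*d2;return (a+b)/2,np.linalg.norm(a-b)
def proj(n,P):
    K,T=cam(n);q=K@F@(T[:3,:3]@P+T[:3,3]);return q[:2]/q[2]
def crop(im,x0,y0,x1,y1,k,n):
    c=cv2.resize(im[y0:y1,x0:x1],None,fx=k,fy=k,interpolation=cv2.INTER_CUBIC)
    for x in range(-(-x0//20)*20,x1,20): cv2.line(c,((x-x0)*k,0),((x-x0)*k,8),(0,0,255),1);cv2.putText(c,str(x),((x-x0)*k+2,12),0,.35,(0,0,255),1)
    for y in range(-(-y0//20)*20,y1,20): cv2.line(c,(0,(y-y0)*k),(8,(y-y0)*k),(0,0,255),1);cv2.putText(c,str(y),(2,(y-y0)*k-2),0,.35,(0,0,255),1)
    cv2.imwrite(n,c)
E
python3 - <<'E'
from h import *
np.set_printoptions(precision=4,suppress=True)
t=cv2.imread("pics/top0.png");s=cv2.imread("pics/scene0.png")
a=np.zeros((600,800,3),np.uint8)
crop(s,335,160,490,295,4,"pics/_a.png");crop(t,345,230,455,300,4,"pics/_b.png");crop(s,290,225,400,365,4,"pics/_c.png")
for n,f in (("s2","_a"),):
    pass
A=cv2.imread("pics/_a.png");cv2.imwrite("pics/s2.png",A)
B=cv2.imread("pics/_b.png");cv2.imwrite("pics/t3.png",B)
def hsv(im):return cv2.cvtColor(im,cv2.COLOR_BGR2HSV)
def comp(im,lo,hi,amin,roi):
    m=cv2.inRange(hsv(im),lo,hi);z=np.zeros_like(m);x0,y0,x1,y1=roi;z[y0:y1,x0:x1]=m[y0:y1,x0:x1]
    n,l,st,c=cv2.connectedComponentsWithStats(z)
    for i in range(1,n):
        if st[i,4]>amin:
            pts=cv2.findContours((l==i).astype(np.uint8),0,1)[0][0]
            print(st[i],c[i],cv2.minAreaRect(pts))
for nm,im,roi in(("top",t,(170,130,480,310)),("scene",s,(170,130,480,370))):
    print(nm)
    print("teal");comp(im,(82,90,30),(100,255,255),400,roi)
    print("red");comp(im,(170,120,60),(179,255,255),5,roi);comp(im,(0,150,60),(5,255,255),5,roi)
    print("blue");comp(im,(108,130,30),(125,255,255),100,roi)
    print("orange");comp(im,(6,150,60),(18,255,255),100,roi)
E
```

```text
top
teal
[ 182  155   98   56 4678] [230.419  182.7264] ((230.30873107910156, 182.5839080810547), (53.53163146972656, 97.74749755859375), 88.69805145263672)
red
[309 253   4   5   8] [310.875 255.125] ((310.7500305175781, 255.25003051757812), (2.8284268379211426, 3.535533905029297), 45.0)
[244 288   4   4  10] [245.5 289.5] ((245.50003051757812, 289.5000305175781), (2.8284268379211426, 2.8284268379211426), 45.0)
[269 259   3   3   7] [269.8571 260.    ] ((270.0, 260.0), (2.0, 2.0), 90.0)
blue
[352 239  18  38 380] [361.3184 258.6   ] ((361.1293640136719, 257.6982727050781), (37.76531219482422, 11.872220039367676), 79.50852966308594)
orange
[428 255  22  39 358] [440.3492 275.7291] ((439.4647521972656, 273.7427673339844), (40.58186721801758, 13.011962890625), 75.0685806274414)
scene
teal
[ 227  136   94   59 2265] [273.7492 165.6477] ((273.01470947265625, 162.80880737304688), (86.94978332519531, 40.473663330078125), 30.963754653930664)
[ 343  206  119   88 4269] [400.2068 250.6547] ((394.9267883300781, 249.46383666992188), (126.06803131103516, 42.01980972290039), 23.263187408447266)
red
[275 236   4   4  10] [276.4 237.6] ((276.5, 237.5), (3.0, 3.0), 90.0)
blue
[301 237  30  51 832] [314.1274 261.256 ] ((314.96759033203125, 259.8673400878906), (22.30714988708496, 53.46023941040039), 36.469234466552734)
orange
[363 304  35  60 906] [378.6004 333.9978] ((379.20855712890625, 331.4884033203125), (17.430084228515625, 64.03292846679688), 25.114835739135742)
```

View pics/s2.png

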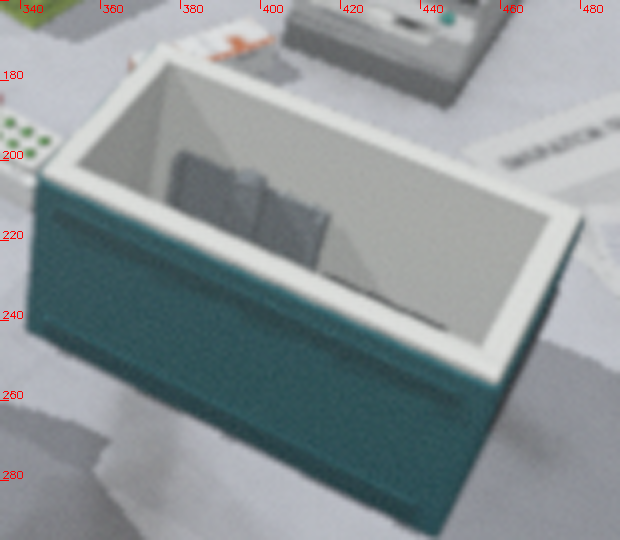

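View pics/t3.png

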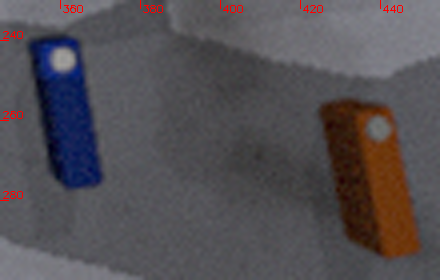

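View pics/_c.png

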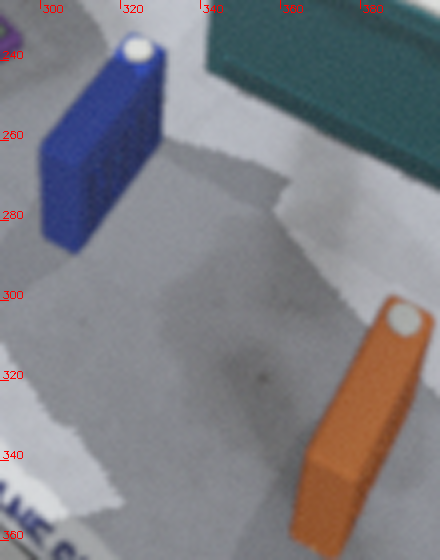

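The box rim corners are clear in both views. In the top view the caps are at (361,244.5) for blue and (439,261.5) for orange; in the scene view they are at (324,237) and (391,304). I'll triangulate these now.

```bash
python3 - <<'E'
from h import *
np.set_printoptions(precision=4,suppress=True)
def show(nm,L):
    print(nm)
    P=[]
    for a,b in L:
        p,e=tri(a,b);P.append(p);print("  ",p,"gap %.4f"%e)
    return P
show("box rim +far,+near,-near,-far",[((353,156.6),(376.3,170.8)),((360.4,214),(345,205)),((465,201.4),(459.3,256)),((456.4,144.4),(480.8,214.5))])
show("carton top farL nearL nearR farR",[((179,253.6),(194.4,161)),((180,272.4),(179.6,169)),((205.6,270),(193.6,176.6)),((204,251),(208,168))])
show("logger button",[((270.3,260.2),(242.7,219))])
show("caps blue orange",[((360.75,244.5),(324.3,237)),((439.5,261.7),(391.2,304.8))])
show("blue -y edge",[((364.5,239.5),(331,241)),((370.5,275.8),(311,266))])
show("orange top",[((434.25,255.8),(389,299)),((443.75,256.8),(398,305)),((450,293),(379.5,339.5)),((441.3,293.8),(367.5,335))])
show("lid top near -y, far -y, near+y",[((280,210),(289,195.6)),((280,155),(321,169)),((182.5,211),(226.4,157))])
def pl(nm,pts,z):
    P=np.array([onz("top",p,z)[:2] for p in pts]);c=P.mean(0)
    L=np.linalg.norm(np.roll(P,-1,0)-P,axis=1)
    e=P[1]-P[0]-(P[3]-P[2]);f=P[2]-P[1]-(P[0]-P[3])
    print(nm,c,L,"e1",np.degrees(np.arctan2(e[1],e[0])),"e2",np.degrees(np.arctan2(f[1],f[0])))
pl("box rim",[(353,156.6),(360.4,214),(465,201.4),(456.4,144.4)],.126)
pl("box inner",[(359,162.6),(365.6,207.4),(458.6,196.6),(452,151.6)],.126)
pl("carton",[(179,253.6),(180,272.4),(205.6,270),(204,251)],.075)
pl("logger",[(270,241.6),(264.4,262.4),(275.4,265.6),(281,244.4)],.014)
pl("orange",[(434.25,255.8),(441.3,293.8),(450,293),(443.75,256.8)],.078)
b=cv2.minAreaRect(np.float32([[0,0]]))
pl("lid",cv2.boxPoints(((230.5,182.7),(54,98.2),88.7)),.03)
im=cv2.imread("pics/top0.png")
m=cv2.inRange(im,(0,0,0),(62,48,48));m[:150]=0;m[215:]=0;m[:,:205]=0;m[:,255:]=0
cs=cv2.findContours(m,0,1)[0];k=max(cs,key=cv2.contourArea);r=cv2.minAreaRect(k);print(r)
pl("bar",cv2.boxPoints(r),.056)
# cradle interior
m=cv2.inRange(im,(0,0,0),(45,45,45));m[:150]=0;m[215:]=0;m[:,:396]=0;m[:,440:]=0
k=max(cv2.findContours(m,0,1)[0],key=cv2.contourArea);r=cv2.minAreaRect(k);print(r);pl("cradle",cv2.boxPoints(r),.03)
E
```

```text
box rim +far,+near,-near,-far
   [ 0.6532 -0.0837  0.1216] gap 0.0032
   [ 0.5232 -0.101   0.1173] gap 0.0002
   [ 0.5555 -0.336   0.1221] gap 0.0005
   [ 0.6855 -0.3184  0.1191] gap 0.0000
carton top farL nearL nearR farR
   [0.4277 0.3145 0.0689] gap 0.0058
   [0.3837 0.3105 0.0703] gap 0.0040
   [0.3887 0.2516 0.0757] gap 0.0007
   [0.4327 0.2571 0.0738] gap 0.0004
logger button
   [0.4099 0.1083 0.0151] gap 0.0018
caps blue orange
   [ 0.4538 -0.107   0.081 ] gap 0.0003
   [ 0.4171 -0.2917  0.0797] gap 0.0010
blue -y edge
   [ 0.4647 -0.1169  0.0675] gap 0.0012
   [ 0.3835 -0.1326  0.0773] gap 0.0054
orange top
   [ 0.4295 -0.2811  0.0719] gap 0.0008
   [ 0.4274 -0.3011  0.0773] gap 0.0023
   [ 0.3475 -0.3139  0.0881] gap 0.0035
   [ 0.344  -0.2949  0.0825] gap 0.0018
lid top near -y, far -y, near+y
   [0.536  0.0854 0.0196] gap 0.0063
   [0.6698 0.0918 0.0238] gap 0.0038
   [0.5288 0.3262 0.0213] gap 0.0050
box rim [ 0.6033 -0.208 ] [0.1299 0.2366 0.1302 0.2361] e1 -171.97387019349802 e2 -82.10734287871091
box inner [ 0.6021 -0.2082] [0.1016 0.2104 0.1027 0.2121] e1 -171.5784768306018 e2 -82.2219556330488
carton [0.4075 0.2833] [0.0433 0.059  0.044  0.0579] e1 -173.84289182544842 e2 -83.47509848756081
logger [0.4257 0.1035] [0.053  0.0284 0.0539 0.0282] e1 166.39291163768664 e2 -104.24755884526851
orange [ 0.3865 -0.2983] [0.0889 0.0204 0.0845 0.0224] e1 -169.92205049315385 e2 -89.80384409819538
lid [0.5988 0.2099] [0.2423 0.1343 0.2401 0.1337] e1 -87.60322770054422 e2 -176.8734564254855
((232.15487670898438, 181.82301330566406), (44.76728820800781, 24.279438018798828), 86.18592071533203)
bar [0.5978 0.2008] [0.0583 0.1083 0.0578 0.1082] e1 -85.05937514159808 e2 -174.40129726071632
((416.06927490234375, 182.05384826660156), (34.853759765625, 28.652023315429688), 82.87498474121094)
cradle [ 0.6089 -0.2496] [0.072  0.0871 0.0715 0.0869] e1 -81.79630465683258 e2 -172.88198343532977
```

```bash
cat >> h.py <<'E'
from scipy.spatial.transform import Rotation as Ro
def go(x,y,z,phi):
    "shift from the measured pose to a tool-down pose closing along phi (deg)"
    o=bot.get_obs();q=o["orientation"];R0=Ro.from_quat([q[1],q[2],q[3],q[0]])
    best=None
    for f in(phi,phi+180):
        a=np.radians(f);Y=[np.cos(a),np.sin(a),0];Z=[0,0,-1];X=np.cross(Y,Z)
        r=(R0.inv()*Ro.from_matrix(np.c_[X,Y,Z])).as_rotvec()
        if best is None or np.linalg.norm(r)<np.linalg.norm(best):best=r
    d=R0.inv().apply(np.array([x,y,z])-o["tcp_pos"])
    n=max(np.linalg.norm(d)/.0417,np.linalg.norm(best)/.125)
    print("rot",best.round(3),"d",d.round(4),"rows %.1f"%n)
E
python3 - <<'E'
from h import *
np.set_printoptions(precision=4,suppress=True)
f=onz("top",(364.5,239.5),.078);n=onz("top",(370.5,275.8),.078);e=(f-n);L=np.linalg.norm(e);e/=L
c=(f+n)/2+.012*np.array([-e[1],e[0],0]);print("blue len",L,"yaw",np.degrees(np.arctan2(e[1],e[0])),c)
for nm,pc in(("blue",(360.75,244.5)),("orange",(439.5,261.7))):print(nm,"cap",onz("top",pc,.082))
C=np.array([.6089,-.2496]);u=np.radians(7.95);X=np.array([np.cos(u),np.sin(u)]);Y=np.array([-X[1],X[0]])
Rk=C+.088*Y;B=np.array([.6028,-.208])
print("rack",Rk,"slots",Rk+.025*Y,Rk-.025*Y)
for pc in((381.4,166.6),(385,202)):
    p=onz("top",pc,.077)[:2]-Rk;print("rib in rack",p@X,p@Y)
print(tri((381.4,166.6),(397.5,203)))
for p in (C,Rk):print("box frame",(p-B)@X,(p-B)@Y)
go(c[0],c[1],.16,np.degrees(np.arctan2(e[1],e[0]))+90)
E
```

```text
blue len 0.08498326091218675 yaw 9.96109819778272 [ 0.4214 -0.1114  0.078 ]
blue cap [ 0.4537 -0.1067  0.082 ]
orange cap [ 0.4169 -0.2905  0.082 ]
rack [ 0.5967 -0.1624] slots [ 0.5933 -0.1377] [ 0.6002 -0.1872]
rib in rack 0.04202285049664195 0.0020091904124342674
rib in rack -0.04236908506030623 0.004707799770556636
(array([ 0.6394, -0.1564,  0.078 ]), np.float64(0.004779990555826341))
box frame 0.00028772452455398483 -0.04204387249764191
box frame 0.00028772452455395615 0.04595612750235808
rot [-0.001 -0.    -0.644] d [-0.4263 -0.5333  0.0716] rows 16.5
```

```bash
python3 -m crank '0 0 -0.32 -0.21 -0.265 0;0 0 -0.32 -0.21 -0.265 0' 2>&1 | tail -3; python3 -m crank '0 0 -0.32 -0.21 -0.265 0 0.095;0 0 -0.32 -0.21 -0.265 0 0.095;0 0 -0.32 -0.21 -0.265 0 0.095;0 0 -0.32 -0.21 -0.265 0 0.095;0 0 -0.32 -0.21 -0.265 0 0.095;0 0 -0.32 -0.21 -0.265 0 0.095;0 0 -0.32 -0.21 -0.265 0 0.095;0 0 -0.32 -0.21 -0.265 0 0.095;0 0 -0.32 -0.21 -0.265 0 0.095;0 0 -0.32 -0.21 -0.265 0 0.095'; python3 -c "
from h import *
go(.4214,-.1114,.16,99.96)"
```

```text
Traceback (most recent call last):
ValueError: each row has 7 numbers
time_s: 0.93
tcp_pos: [0.3507, 0.2242, 0.2318]
orientation: [0.0, 0.077, 0.997, 0.0]
contact_force: [-0.8, 0.0, -0.1]
grip_width: 0.095
gripper_force: 0.0
rot [ 0.     0.    -0.328] d [-0.1213 -0.3209  0.0718] rows 8.4
```

```bash
python3 -m crank '0 0 -0.328 -0.1213 -0.3209 0.0718 0.095;0 0 -0.328 -0.1213 -0.3209 0.0718 0.095;0 0 -0.328 -0.1213 -0.3209 0.0718 0.095;0 0 -0.328 -0.1213 -0.3209 0.0718 0.095;0 0 -0.328 -0.1213 -0.3209 0.0718 0.095;0 0 -0.328 -0.1213 -0.3209 0.0718 0.095;0 0 -0.328 -0.1213 -0.3209 0.0718 0.095;0 0 -0.328 -0.1213 -0.3209 0.0718 0.095;0 0 -0.328 -0.1213 -0.3209 0.0718 0.095;0 0 -0.328 -0.1213 -0.3209 0.0718 0.095'; python3 - <<'E'
from h import *
go(.4214,-.1114,.06,99.96)
t=vision.camera("top");crop(t,300,170,460,290,5,"pics/t4.png")
E
```

```text
time_s: 1.77
tcp_pos: [0.4244, -0.1138, 0.1584]
orientation: [0.0, -0.087, 0.996, -0.0]
contact_force: [0.2, 1.1, 0.7]
grip_width: 0.095
gripper_force: 0.0
rot [-0.001  0.     0.001] d [0.0026 0.0029 0.0984] rows 2.4
```

View pics/t4.png

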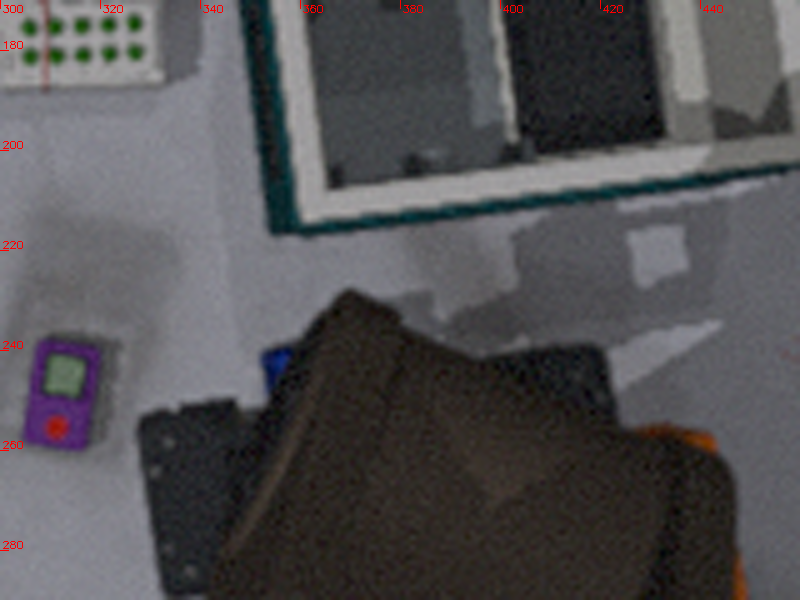

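The picture shows the gripper over the blue brick (its edge visible at (355,243)), with the jaws aligned to it. I'll descend and grip.

```bash
python3 -m crank '0 0 0 0.0026 0.0029 0.05 0.095;0 0 0 0.0026 0.0029 0.0984 0.095;0 0 0 0.0026 0.0029 0.0984 0.095;0 0 0 0.0026 0.0029 0.0984 0.095;0 0 0 0.0026 0.0029 0.0984 0.02;0 0 0 0.0026 0.0029 0.0984 0.02;0 0 0 0.0026 0.0029 0.0984 0.02;0 0 0 0.0026 0.0029 0.0984 0.02;0 0 0 0.0026 0.0029 0.0984 0.02;0 0 0 0.0026 0.0029 0.0984 0.02' 25; python3 -m crank '0 0 0 0 0 0 0.02;0 0 0 0 0 0 0.02;0 0 0 0 0 0 0.02;0 0 0 0 0 0 0.02'|egrep 'tcp|grip|force'; python3 -c "
from h import *
go(.4214,-.1114,.235,97.95);go(.5932,-.1367,.235,97.95)"
```

```text
time_s: 2.65
tcp_pos: [0.4194, -0.1071, 0.0621]
orientation: [0.001, -0.089, 0.996, -0.0]
contact_force: [0.1, 0.1, -0.5]
grip_width: 0.0603
gripper_force: 0.0
tcp_pos: [0.4192, -0.1071, 0.0614]
contact_force: [0.4, 0.3, -0.3]
grip_width: 0.0333
gripper_force: 0.0
rot [0.    0.    0.039] d [-0.0014 -0.0046 -0.1736] rows 4.2
rot [0.    0.    0.039] d [-0.166  -0.0599 -0.1736] rows 5.9
```

```bash
python3 -m crank '0 0 0 -0.001 0.004 0 0.03;0 0 0 -0.001 -0.0044 0 0.032;0 0 0 -0.001 -0.0044 0 0.02;0 0 0 -0.001 -0.0044 0 0.02;0 0 0 -0.001 -0.0044 0 0.02;0 0 0 -0.001 -0.0044 0 0.02;0 0 0 -0.001 -0.0044 0 0.02;0 0 0 -0.001 -0.0044 0 0.02;0 0 0 -0.001 -0.0044 0 0.02;0 0 0 -0.001 -0.0044 0 0.02'|egrep 'tcp|grip|force'; python3 -c "
from h import *
go(.4214,-.1114,.06,97.95);go(.5932,-.1367,.235,97.95)"
```

```text
tcp_pos: [0.4209, -0.1111, 0.0614]
contact_force: [0.3, -0.9, -1.8]
grip_width: 0.0239
gripper_force: 25.0
rot [ 0.    -0.     0.039] d [-0.0005 -0.0003  0.0014] rows 0.3
rot [ 0.    -0.     0.039] d [-0.165  -0.0557 -0.1737] rows 5.9
```

Gripped at 23.9 mm. I'll lift, then carry it over the box.

```bash
python3 -m crank '0 0 0 0 0 -0.04 0.02;0 0 0 0 0 -0.08 0.02;0 0 0 0 0 -0.12 0.02;0 0 0 0 0 -0.16 0.02;0 0 0.039 0 0 -0.174 0.02;0 0 0.039 -0.04 -0.0135 -0.174 0.02;0 0 0.039 -0.08 -0.027 -0.174 0.02;0 0 0.039 -0.12 -0.04 -0.174 0.02;0 0 0.039 -0.15 -0.05 -0.174 0.02;0 0 0.039 -0.165 -0.0557 -0.174 0.02'|egrep 'tcp|grip|force';python3 -m crank '0 0 0 0 0 0 0.02;0 0 0 0 0 0 0.02;0 0 0 0 0 0 0.02;0 0 0 0 0 0 0.02'|egrep 'tcp|grip|force'; python3 - <<'E'
from h import *
go(.5932,-.1367,.0844,97.95)
t=vision.camera("top");s=vision.camera("scene");crop(s,330,110,490,230,5,"pics/s3.png")
E
```

```text
tcp_pos: [0.5962, -0.137, 0.2346]
contact_force: [-0.9, 0.1, -3.0]
grip_width: 0.0243
gripper_force: 25.0
tcp_pos: [0.5922, -0.1366, 0.2355]
contact_force: [-0.3, -0.2, -3.0]
grip_width: 0.024
gripper_force: 25.0
rot [ 0.    -0.001  0.   ] d [-0.001  -0.0003  0.1511] rows 3.6
```

View pics/s3.png

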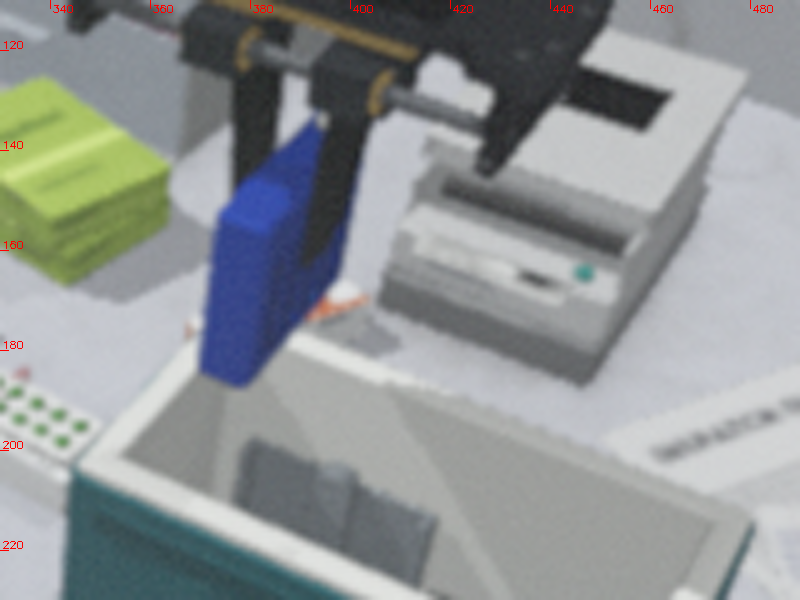

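The blue brick hangs upright over the slot, near-bottom edge at (370,184)–(378,187). I'll lower it in steps while watching the force.

```bash
python3 - <<'E'
from h import *
u=np.radians(7.95);X=np.array([np.cos(u),np.sin(u)]);Y=np.array([-X[1],X[0]]);c=np.array([.5922,-.1366])
for s in(1,-1):print(proj("scene",np.r_[c-.044*X+s*.012*Y,.1741]))
E
python3 -m crank '0 0 0 -0.001 0 0.04 0.02;0 0 0 -0.001 0 0.07 0.02;0 0 0 -0.001 0 0.09 0.02;0 0 0 -0.001 0 0.1 0.02;0 0 0 -0.001 0 0.11 0.02;0 0 0 -0.001 0 0.12 0.02;0 0 0 -0.001 0 0.125 0.02;0 0 0 -0.001 0 0.13 0.02;0 0 0 -0.001 0 0.13 0.02;0 0 0 -0.001 0 0.13 0.02'|egrep 'tcp|grip|force'
```

```text
[366.3724773  184.82662216]
[377.3958139  189.51102929]
tcp_pos: [0.5944, -0.1367, 0.1058]
contact_force: [0.0, -0.1, -1.6]
grip_width: 0.0243
gripper_force: 25.0
```

```bash
python3 -m crank '0 0 0 0 0 0.005 0.02;0 0 0 0 0 0.01 0.02;0 0 0 0 0 0.014 0.02;0 0 0 0 0 0.017 0.02;0 0 0 0 0 0.02 0.02;0 0 0 0 0 0.021 0.02;0 0 0 0 0 0.021 0.02;0 0 0 0 0 0.021 0.02;0 0 0 0 0 0.021 0.02'|egrep 'tcp|grip|force'; python3 - <<'E'
from h import *
vision.camera("top");s=vision.camera("scene");crop(s,330,150,490,270,5,"pics/s4.png")
E
```

```text
tcp_pos: [0.5943, -0.1367, 0.0846]
contact_force: [0.4, 0.3, -2.5]
grip_width: 0.0239
gripper_force: 25.0
```

View pics/s4.png

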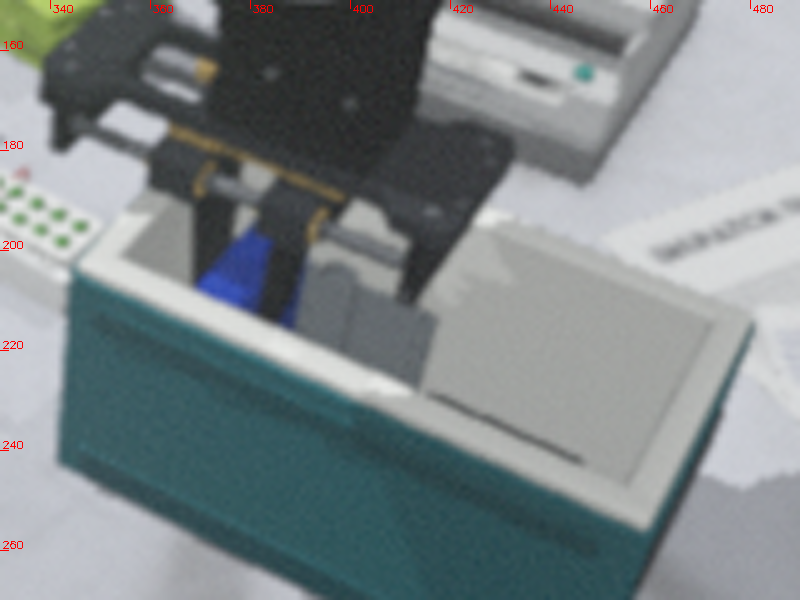

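The blue brick sits in the +y slot, its top at (378,204) inside the rim. I'll take it down the last 1–2 mm to contact, release and rise.

```bash
python3 -m crank '0 0 0 0 0 0.001 0.02;0 0 0 0 0 0.0015 0.02;0 0 0 0 0 0.002 0.02;0 0 0 0 0 0.002 0.02;0 0 0 0 0 0.002 0.02'|egrep 'tcp|grip|force';python3 -m crank '0 0 0 0 0 -0.0005 0.036;0 0 0 0 0 -0.0005 0.036;0 0 0 0 0 -0.0005 0.036;0 0 0 0 0 -0.0005 0.036;0 0 0 0 0 -0.03 0.036;0 0 0 0 0 -0.06 0.036;0 0 0 0 0 -0.09 0.036;0 0 0 0 0 -0.09 0.095;0 0 0 0 0 -0.09 0.095;0 0 0 0 0 -0.09 0.095'|egrep 'tcp|grip|force'; python3 - <<'E'
from h import *
go(.3865,-.2983,.175,100.1)
E
```

```text
tcp_pos: [0.5944, -0.1366, 0.0834]
contact_force: [-2.3, 0.8, 8.1]
grip_width: 0.0238
gripper_force: 25.0
tcp_pos: [0.5939, -0.1365, 0.1718]
contact_force: [-0.4, -1.1, 0.4]
grip_width: 0.051
gripper_force: 0.0
rot [ 0.    -0.    -0.037] d [ 0.2278 -0.1314 -0.0031] rows 6.3
```

Contact came at the predicted height. Next, the orange brick.

```bash
python3 -m crank '0 0 -0.037 0.04 -0.023 0 0.095;0 0 -0.037 0.08 -0.046 0 0.095;0 0 -0.037 0.12 -0.069 0 0.095;0 0 -0.037 0.16 -0.092 0 0.095;0 0 -0.037 0.19 -0.11 0 0.095;0 0 -0.037 0.215 -0.124 0 0.095;0 0 -0.037 0.228 -0.131 0 0.095;0 0 -0.037 0.228 -0.131 0 0.095;0 0 -0.037 0.228 -0.131 0 0.095;0 0 -0.037 0.228 -0.131 0 0.095'|egrep 'tcp|grip|force';python3 -m crank '0 0 0 0 0 0 0.095;0 0 0 0 0 0 0.095'|egrep 'tcp|grip|force'; python3 - <<'E'
from h import *
go(.3862,-.2972,.061,100)
E
```

```text
tcp_pos: [0.387, -0.2975, 0.1718]
contact_force: [-0.3, 0.4, -0.3]
grip_width: 0.095
gripper_force: 0.0
tcp_pos: [0.3874, -0.2973, 0.1721]
contact_force: [-0.4, -0.3, -0.8]
grip_width: 0.0949
gripper_force: 0.0
rot [ 0.001 -0.     0.003] d [0.0011 0.0002 0.1111] rows 2.7
```

```bash
python3 -m crank '0 0 0 0.001 0 0.04 0.095;0 0 0 0.001 0 0.08 0.095;0 0 0 0.001 0 0.1 0.095;0 0 0 0.001 0 0.111 0.095;0 0 0 0.001 0 0.111 0.03;0 0 0 0.001 0 0.111 0.03;0 0 0 0.001 0 0.111 0.03;0 0 0 0.001 0 0.111 0.03;0 0 0 0.001 0 0.111 0.03;0 0 0 0.001 0 0.111 0.03'|egrep 'tcp|grip|force';python3 -m crank '0 0 0 0 0 0 0.02;0 0 0 0 0 0 0.02;0 0 0 0 0 0 0.02;0 0 0 0 0 0 0.02;0 0 0 0 0 0 0.02;0 0 0 0 0 0 0.02;0 0 0 0 0 0 0.02;0 0 0 0 0 0 0.02' 25|egrep 'tcp|grip|force'; python3 - <<'E'
from h import *
go(.6002,-.1862,.235,97.95)
E
```

```text
tcp_pos: [0.3859, -0.2984, 0.0621]
contact_force: [0.1, 0.8, 0.0]
grip_width: 0.0606
gripper_force: 0.0
tcp_pos: [0.3855, -0.2981, 0.0614]
contact_force: [-1.3, 0.5, 0.8]
grip_width: 0.0241
gripper_force: 25.0
rot [ 0.    -0.     0.037] d [-0.2309  0.0726 -0.1736] rows 7.1
```

```bash
python3 -m crank '0 0 0 0 0 -0.04 0.02;0 0 0 0 0 -0.08 0.02;0 0 0 0 0 -0.12 0.02;0 0 0 0 0 -0.16 0.02;0 0 0 0 0 -0.174 0.02'|egrep 'grip|force';python3 -m crank '0 0 0.037 -0.035 0.011 0 0.02;0 0 0.037 -0.07 0.022 0 0.02;0 0 0.037 -0.105 0.033 0 0.02;0 0 0.037 -0.14 0.044 0 0.02;0 0 0.037 -0.175 0.055 0 0.02;0 0 0.037 -0.2 0.063 0 0.02;0 0 0.037 -0.22 0.069 0 0.02;0 0 0.037 -0.231 0.0726 0 0.02;0 0 0.037 -0.231 0.0726 0 0.02;0 0 0.037 -0.231 0.0726 0 0.02'|egrep 'grip|force';python3 -m crank '0 0 0 0 0 0 0.02;0 0 0 0 0 0 0.02;0 0 0 0 0 0 0.02'|egrep 'tcp|grip|force'; python3 - <<'E'
from h import *
go(.6007,-.1862,.106,97.95)
E
```

```text
contact_force: [0.4, -0.1, -2.6]
grip_width: 0.0238
gripper_force: 25.0
contact_force: [0.2, 0.3, -2.3]
grip_width: 0.0236
gripper_force: 25.0
tcp_pos: [0.5996, -0.1869, 0.2357]
contact_force: [0.8, 0.3, -3.1]
grip_width: 0.0236
gripper_force: 25.0
rot [-0.     0.    -0.001] d [-0.0012  0.0006  0.1297] rows 3.1
```

```bash
python3 -m crank '0 0 0 -0.0012 0.0006 0.04 0.02;0 0 0 -0.0012 0.0006 0.07 0.02;0 0 0 -0.0012 0.0006 0.09 0.02;0 0 0 -0.0012 0.0006 0.1 0.02;0 0 0 -0.0012 0.0006 0.11 0.02;0 0 0 -0.0012 0.0006 0.12 0.02;0 0 0 -0.0012 0.0006 0.125 0.02;0 0 0 -0.0012 0.0006 0.13 0.02;0 0 0 -0.0012 0.0006 0.13 0.02;0 0 0 -0.0012 0.0006 0.13 0.02'|egrep 'tcp|force';python3 -m crank '0 0 0 0 0 0.005 0.02;0 0 0 0 0 0.01 0.02;0 0 0 0 0 0.014 0.02;0 0 0 0 0 0.017 0.02;0 0 0 0 0 0.02 0.02;0 0 0 0 0 0.021 0.02;0 0 0 0 0 0.021 0.02;0 0 0 0 0 0.022 0.02;0 0 0 0 0 0.022 0.02'|egrep 'tcp|force'
```

```text
tcp_pos: [0.6016, -0.1855, 0.1058]
contact_force: [-0.2, -0.7, -2.0]
gripper_force: 25.0
tcp_pos: [0.6015, -0.1855, 0.0835]
contact_force: [-0.5, 0.2, -3.1]
gripper_force: 25.0
```

```bash
python3 -m crank '0 0 0 0 0 0.0005 0.02;0 0 0 0 0 0.001 0.02;0 0 0 0 0 0.001 0.02;0 0 0 0 0 0.001 0.02;0 0 0 0 0 0.001 0.02'|egrep 'tcp|force';python3 -m crank '0 0 0 0 0 -0.0005 0.036;0 0 0 0 0 -0.0005 0.036;0 0 0 0 0 -0.0005 0.036;0 0 0 0 0 -0.0005 0.036;0 0 0 0 0 -0.03 0.036;0 0 0 0 0 -0.06 0.036;0 0 0 0 0 -0.09 0.036;0 0 0 0 0 -0.1 0.095;0 0 0 0 0 -0.1 0.095;0 0 0 0 0 -0.1 0.095'|egrep 'tcp|grip|force'; python3 - <<'E'
from h import *
go(.4075,.2833,.185,6.3)
E
```

```text
tcp_pos: [0.6016, -0.1855, 0.0834]
contact_force: [-2.2, 0.6, 5.1]
gripper_force: 25.0
tcp_pos: [0.6012, -0.1854, 0.1819]
contact_force: [0.9, 0.6, -0.8]
grip_width: 0.0509
gripper_force: 0.0
rot [-0.     0.    -1.542] d [ 0.1268  0.491  -0.003 ] rows 12.3
```

```bash
python3 -m crank '0 0 0.1 0.005 0.03 0 0.095;0 0 0.2 0.015 0.06 0 0.095;0 0 0.3 0.025 0.1 0 0.095;0 0 0.4 0.035 0.135 0 0.095;0 0 0.5 0.045 0.17 0 0.095;0 0 0.6 0.05 0.2 0 0.095;0 0 0.7 0.06 0.23 0 0.095;0 0 0.8 0.064 0.25 0 0.095;0 0 0.8 0.064 0.25 0 0.095;0 0 0.8 0.064 0.25 0 0.095'|egrep 'tcp|grip|force'; python3 - <<'E'
from h import *
go(.4075,.2833,.182,6.3)
E
```

```text
tcp_pos: [0.5027, 0.0539, 0.1812]
contact_force: [0.1, 0.1, -0.6]
grip_width: 0.0949
gripper_force: 0.0
rot [-0.002 -0.001  0.804] d [ 0.2155  0.1234 -0.0006] rows 6.4
```

```bash
python3 -m crank '0 0 0.1 0.03 0.015 0 0.095;0 0 0.2 0.06 0.03 0 0.095;0 0 0.3 0.09 0.05 0 0.095;0 0 0.4 0.12 0.07 0 0.095;0 0 0.5 0.15 0.085 0 0.095;0 0 0.6 0.18 0.1 0 0.095;0 0 0.7 0.2 0.115 0 0.095;0 0 0.804 0.2155 0.1234 0 0.095;0 0 0.804 0.2155 0.1234 0 0.095;0 0 0.804 0.2155 0.1234 0 0.095'|egrep 'tcp|grip|force';  python3 -m crank '0 0 0 0 0 0 0.095;0 0 0 0 0 0 0.095;0 0 0 0 0 0 0.095'|egrep 'tcp';python3 - <<'E'
from h import *
go(.4075,.2833,.06,6.3)
t=vision.camera("top");crop(t,340,135,475,215,5,"pics/t5.png")
E
```

```text
tcp_pos: [0.4092, 0.2826, 0.1816]
contact_force: [0.5, 0.8, 0.2]
grip_width: 0.095
gripper_force: 0.0
tcp_pos: [0.4095, 0.2819, 0.1822]
rot [-0.     0.    -0.004] d [ 0.0016 -0.0018  0.1222] rows 2.9
```

View pics/t5.png

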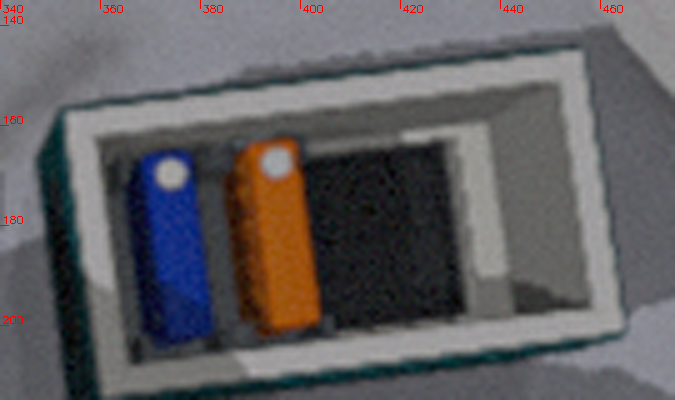

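Both bricks stand in their slots: blue at (374,184) on the far side, orange at (394,182) next to the cradle. Now the carton.

```bash
python3 -m crank '0 0 0 0.0016 -0.0018 0.04 0.095;0 0 0 0.0016 -0.0018 0.08 0.095;0 0 0 0.0016 -0.0018 0.11 0.095;0 0 0 0.0016 -0.0018 0.122 0.095;0 0 0 0.0016 -0.0018 0.122 0.05;0 0 0 0.0016 -0.0018 0.122 0.05;0 0 0 0.0016 -0.0018 0.122 0.05;0 0 0 0.0016 -0.0018 0.122 0.05;0 0 0 0.0016 -0.0018 0.122 0.05;0 0 0 0.0016 -0.0018 0.122 0.05'|egrep 'tcp|grip|force';python3 -m crank '0 0 0 0 0 0 0.04;0 0 0 0 0 0 0.04;0 0 0 0 0 0 0.04;0 0 0 0 0 0 0.04;0 0 0 0 0 0 0.04;0 0 0 0 0 0 0.04' 12|egrep 'tcp|grip|force'; python3 - <<'E'
from h import *
go(.6089,-.2496,.24,-82.05)
E
```

```text
tcp_pos: [0.4073, 0.2845, 0.0613]
contact_force: [1.1, -0.7, -0.6]
grip_width: 0.0604
gripper_force: 0.0
tcp_pos: [0.4071, 0.2844, 0.0607]
contact_force: [0.7, -0.8, 4.3]
grip_width: 0.0454
gripper_force: 11.9
rot [ 0.000e+00 -1.000e-03  1.538e+00] d [-0.5523  0.1442 -0.1793] rows 14.3
```

```bash
python3 -m crank '0 0 0 0 0 -0.02 0.04;0 0 0 0 0 -0.05 0.04;0 0 0 0 0 -0.085 0.04;0 0 0 0 0 -0.12 0.04;0 0 0 0 0 -0.15 0.04;0 0 0 0 0 -0.17 0.04;0 0 0 0 0 -0.179 0.04;0 0 0 0 0 -0.179 0.04' 20|egrep 'tcp|grip|force';python3 -m crank '0 0 0.08 -0.02 0.005 0 0.04;0 0 0.16 -0.045 0.012 0 0.04;0 0 0.25 -0.08 0.02 0 0.04;0 0 0.34 -0.115 0.03 0 0.04;0 0 0.43 -0.15 0.04 0 0.04;0 0 0.52 -0.185 0.048 0 0.04;0 0 0.61 -0.22 0.056 0 0.04;0 0 0.69 -0.25 0.065 0 0.04;0 0 0.75 -0.27 0.07 0 0.04;0 0 0.77 -0.276 0.072 0 0.04'|egrep 'tcp|grip|force'; python3 - <<'E'
from h import *
go(.6089,-.2496,.24,-82.05)
E
```

```text
tcp_pos: [0.4073, 0.2846, 0.2408]
contact_force: [-0.1, -0.3, -0.5]
grip_width: 0.0452
gripper_force: 19.9
tcp_pos: [0.5081, 0.0149, 0.2373]
contact_force: [-1.0, 0.1, -0.8]
grip_width: 0.0453
gripper_force: 19.9
rot [-0.001  0.002  0.762] d [-0.1448  0.2432 -0.003 ] rows 6.8
```

```bash
python3 -m crank '0 0 0.08 -0.012 0.02 0 0.04;0 0 0.16 -0.027 0.045 0 0.04;0 0 0.25 -0.045 0.075 0 0.04;0 0 0.34 -0.063 0.105 0 0.04;0 0 0.43 -0.08 0.135 0 0.04;0 0 0.52 -0.098 0.165 0 0.04;0 0 0.61 -0.116 0.195 0 0.04;0 0 0.69 -0.13 0.22 0 0.04;0 0 0.75 -0.141 0.237 0 0.04;0 0 0.762 -0.1448 0.2432 0 0.04'|egrep 'grip|force';python3 -m crank '0 0 0 0 0 0 0.04;0 0 0 0 0 0 0.04;0 0 0 0 0 0 0.04;0 0 0 0 0 0 0.04'|egrep 'tcp|grip|force'; python3 - <<'E'
from h import *
go(.6089,-.2496,.087,-82.05)
vision.camera("top");s=vision.camera("scene");crop(s,370,90,500,230,4,"pics/s5.png")
E
```

```text
contact_force: [-0.5, 1.3, -1.2]
grip_width: 0.045
gripper_force: 19.9
tcp_pos: [0.6099, -0.245, 0.2395]
contact_force: [-0.2, 0.6, -0.6]
grip_width: 0.0454
gripper_force: 19.9
rot [-0.     0.     0.008] d [-0.0017  0.0045  0.1525] rows 3.7
```

View pics/s5.png

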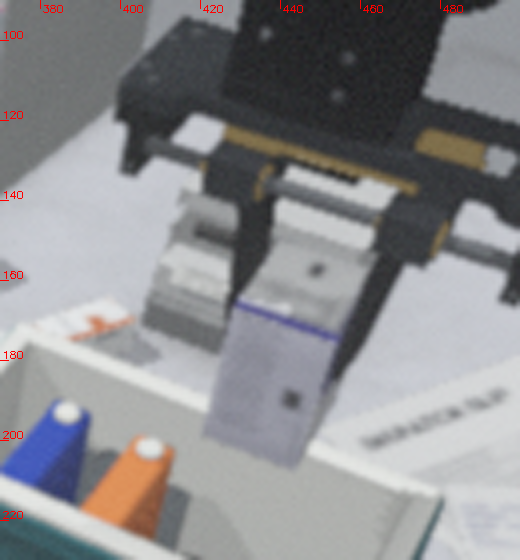

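The carton hangs upright, its near-bottom edge at (421,199)–(444,207). I'll check its centring in the grip, then lower.

```bash
python3 - <<'E'
from h import *
u=np.radians(7.5);X=np.array([np.cos(u),np.sin(u)]);Y=np.array([-X[1],X[0]]);c=np.array([.6099,-.245])
for s in(1,-1):print(proj("scene",np.r_[c-.0305*X+s*.0225*Y,.1788]))
E
python3 -m crank '0 0 0.008 -0.0017 0.0045 0.03 0.04;0 0 0.008 -0.0017 0.0045 0.06 0.04;0 0 0.008 -0.0017 0.0045 0.09 0.04;0 0 0.008 -0.0017 0.0045 0.11 0.04;0 0 0.008 -0.0017 0.0045 0.125 0.04;0 0 0.008 -0.0017 0.0045 0.132 0.04;0 0 0.008 -0.0017 0.0045 0.138 0.04;0 0 0.008 -0.0017 0.0045 0.138 0.04;0 0 0.008 -0.0017 0.0045 0.138 0.04;0 0 0.008 -0.0017 0.0045 0.138 0.04'|egrep 'tcp|grip|force'
```

```text
[417.95342582 198.24263414]
[441.27630282 208.06194991]
tcp_pos: [0.6095, -0.2512, 0.1026]
contact_force: [-0.1, -0.3, -0.1]
grip_width: 0.0453
gripper_force: 19.9
```

```bash
python3 -m crank '0 0 0 0 -0.0015 0.005 0.04;0 0 0 0 -0.0015 0.01 0.04;0 0 0 0 -0.0015 0.014 0.04;0 0 0 0 -0.0015 0.017 0.04;0 0 0 0 -0.0015 0.018 0.04;0 0 0 0 -0.0015 0.019 0.04;0 0 0 0 -0.0015 0.0195 0.04;0 0 0 0 -0.0015 0.02 0.04;0 0 0 0 -0.0015 0.0205 0.04;0 0 0 0 -0.0015 0.0205 0.04'|egrep 'tcp|grip|force'
```

```text
tcp_pos: [0.6086, -0.2496, 0.0827]
contact_force: [-7.0, 2.6, 16.3]
grip_width: 0.045
gripper_force: 19.9
```

```bash
python3 -m crank '0 0 0 0 0 -0.0008 0.045;0 0 0 0 0 -0.0008 0.056;0 0 0 0 0 -0.0008 0.056;0 0 0 0 0 -0.0008 0.056;0 0 0 0 0 -0.0008 0.056;0 0 0 0 0 -0.025 0.056;0 0 0 0 0 -0.055 0.056;0 0 0 0 0 -0.09 0.056;0 0 0 0 0 -0.1 0.07;0 0 0 0 0 -0.1 0.07'|egrep 'tcp|grip|force'; python3 - <<'E'
from h import *
L=np.array([onz("top",p,.014) for p in[(270,241.6),(264.4,262.4),(275.4,265.6),(281,244.4)]])
print(bot.get_obs()["joint_pos"],L)
go(.4257,.1035,.185,76)
E
```

```text
tcp_pos: [0.6099, -0.2501, 0.184]
contact_force: [0.6, 0.3, -0.5]
grip_width: 0.0646
gripper_force: 0.0
[-4.89392228e-01  5.83941193e-01  1.52431777e+00  1.21425637e-04
  1.02799379e+00  9.44471216e-01] [[0.4549399  0.11094457 0.014     ]
 [0.40344618 0.12348414 0.014     ]
 [0.39600497 0.0961045  0.014     ]
 [0.44845585 0.08348361 0.014     ]]
rot [ 0.002 -0.005  0.381] d [-0.1342 -0.3754 -0.0028] rows 9.6
```

```bash
python3 -m crank '0 0 0.04 -0.014 -0.038 0 0.07;0 0 0.08 -0.028 -0.076 0 0.07;0 0 0.12 -0.042 -0.114 0 0.07;0 0 0.16 -0.056 -0.152 0 0.07;0 0 0.2 -0.07 -0.19 0 0.07;0 0 0.24 -0.084 -0.228 0 0.07;0 0 0.28 -0.098 -0.266 0 0.07;0 0 0.32 -0.112 -0.304 0 0.07;0 0 0.35 -0.124 -0.342 0 0.07;0 0 0.374 -0.1342 -0.3754 0 0.07'|egrep 'grip|force';python3 -m crank '0 0 0 0 0 0 0.07;0 0 0 0 0 0 0.07;0 0 0 0 0 0 0.07;0 0 0 0 0 0 0.07'|egrep 'tcp|grip|force'; python3 - <<'E'
from h import *
go(.4257,.1035,.019,76.4)
vision.camera("top");t=vision.camera("top");crop(t,340,135,475,215,5,"pics/t6.png")
# carton top by eye + midline
E
```

```text
contact_force: [1.1, 0.9, -0.5]
grip_width: 0.0697
gripper_force: 0.0
tcp_pos: [0.4251, 0.1032, 0.1804]
contact_force: [-0.0, -0.8, -0.0]
grip_width: 0.07
gripper_force: 0.0
rot [ 0.     0.001 -0.001] d [ 0.0006 -0.0005  0.1614] rows 3.9
```

View pics/t6.png

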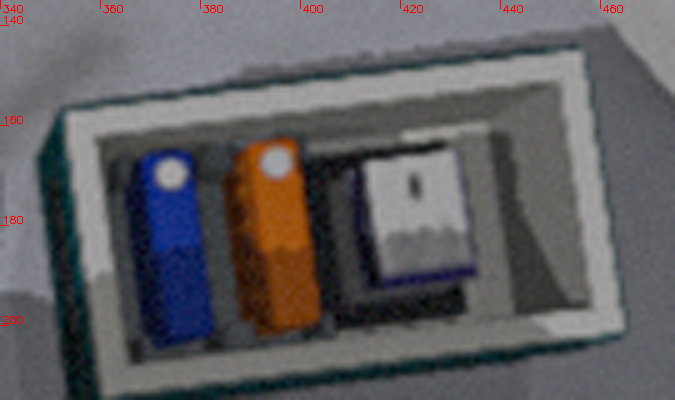

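The carton stands upright in the cradle, its top face centred near (424,179). I'll compute that centre and grip the logger.

```bash
python3 - <<'E'
from h import *
P=np.array([onz("top",p,.097)[:2] for p in[(412.4,167.6),(431,165),(435,190),(416.4,192)]])
print(P.mean(0),np.linalg.norm(P-np.roll(P,1,0),axis=1))
E
python3 -m crank '0 0 0 0.0006 0 0.04 0.07;0 0 0 0.0006 0 0.08 0.07;0 0 0 0.0006 0 0.115 0.07;0 0 0 0.0006 0 0.14 0.07;0 0 0 0.0006 0 0.155 0.07;0 0 0 0.0006 0 0.1614 0.07;0 0 0 0.0006 0 0.1614 0.07;0 0 0 0.0006 0 0.1614 0.07;0 0 0 0.0006 0 0.1614 0.07;0 0 0 0.0006 0 0.1614 0.07'|egrep 'tcp|grip|force'
```

```text
[ 0.60857893 -0.24965042] [0.05748157 0.0439646  0.05893314 0.04358296]
tcp_pos: [0.4258, 0.1037, 0.0202]
contact_force: [0.6, 0.3, 0.2]
grip_width: 0.07
gripper_force: 0.0
```

```bash
python3 -m crank '0 0 0 0 0 0.001 0.06;0 0 0 0 0 0.001 0.05;0 0 0 0 0 0.001 0.04;0 0 0 0 0 0.001 0.03;0 0 0 0 0 0.001 0.03;0 0 0 0 0 0.001 0.03;0 0 0 0 0 0.001 0.03;0 0 0 0 0 0.001 0.03;0 0 0 0 0 0.001 0.03;0 0 0 0 0 0.001 0.03' 10|egrep 'tcp|grip|force';python3 -m crank '0 0 0 0 0 0 0.03;0 0 0 0 0 -0.02 0.03;0 0 0 0 0 -0.05 0.03;0 0 0 0 0 -0.085 0.03;0 0 0 0 0 -0.12 0.03;0 0 0 0 0 -0.15 0.03;0 0 0 0 0 -0.17 0.03;0 0 0 0 0 -0.18 0.03;0 0 0 0 0 -0.18 0.03;0 0 0 0 0 -0.18 0.03' 15|egrep 'tcp|grip|force'; python3 - <<'E'
from h import *
go(.6086,-.2496,.19,-82.05)
t=vision.camera("top");s=vision.camera("scene")
crop(s,215,100,355,230,4,"pics/s6.png")
E
```

```text
tcp_pos: [0.4253, 0.1039, 0.0186]
contact_force: [-0.4, 1.2, 1.6]
grip_width: 0.0339
gripper_force: 10.0
tcp_pos: [0.4251, 0.1038, 0.1985]
contact_force: [-1.1, -0.8, -1.2]
grip_width: 0.0337
gripper_force: 15.0
rot [-0.    -0.001 -0.376] d [0.2614 0.3004 0.0086] rows 9.6
```

View pics/s6.png

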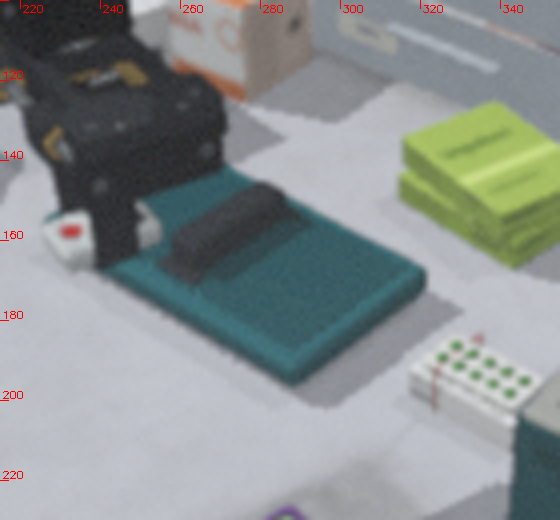

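The logger is held flat at about (240,158). That view put me one over the 14-picture limit by my count, so I'll view no more and check numerically from here. On to the carton.

```bash
python3 -m crank '0 0 -0.04 0.027 0.031 0 0.03;0 0 -0.08 0.054 0.062 0 0.03;0 0 -0.12 0.081 0.093 0 0.03;0 0 -0.16 0.108 0.124 0 0.03;0 0 -0.2 0.135 0.155 0 0.03;0 0 -0.24 0.162 0.186 0 0.03;0 0 -0.28 0.189 0.217 0 0.03;0 0 -0.32 0.216 0.248 0 0.03;0 0 -0.35 0.24 0.276 0 0.03;0 0 -0.376 0.2614 0.3004 0 0.03'|egrep 'grip|force';python3 -m crank '0 0 0 0 0 0 0.03;0 0 0 0 0 0 0.03;0 0 0 0 0 0 0.03;0 0 0 0 0 0 0.03'|egrep 'tcp|grip|force'; python3 - <<'E'
from h import *
go(.6086,-.2496,.1196,-82.05)
E
```

```text
contact_force: [-0.5, 0.0, -0.8]
grip_width: 0.034
gripper_force: 15.0
tcp_pos: [0.6083, -0.2485, 0.1978]
contact_force: [-0.7, -0.0, -0.5]
grip_width: 0.0339
gripper_force: 15.0
rot [-0.001  0.001  0.001] d [0.0003 0.0012 0.0782] rows 1.9
```

```bash
python3 -m crank '0 0 0 0 0.001 0.025 0.03;0 0 0 0 0.001 0.045 0.03;0 0 0 0 0.001 0.06 0.03;0 0 0 0 0.001 0.07 0.03;0 0 0 0 0.001 0.076 0.03;0 0 0 0 0.001 0.078 0.03;0 0 0 0 0.001 0.078 0.03;0 0 0 0 0.001 0.079 0.03;0 0 0 0 0.001 0.08 0.03;0 0 0 0 0.001 0.08 0.03'|egrep 'tcp|grip|force';python3 -m crank '0 0 0 0 0 0.0005 0.03;0 0 0 0 0 0.001 0.03;0 0 0 0 0 0.001 0.03;0 0 0 0 0 0.0015 0.03;0 0 0 0 0 0.002 0.03;0 0 0 0 0 0.002 0.03;0 0 0 0 0 0.002 0.03'|egrep 'tcp|grip|force'
```

```text
tcp_pos: [0.609, -0.2507, 0.119]
contact_force: [-0.1, -0.7, -0.6]
grip_width: 0.034
gripper_force: 15.0
tcp_pos: [0.6089, -0.2506, 0.1165]
contact_force: [-0.6, 0.0, 0.3]
grip_width: 0.0338
gripper_force: 15.0
```

```bash
python3 -m crank '0 0 0 0 -0.001 0.0005 0.03;0 0 0 0 -0.001 0.001 0.03;0 0 0 0 -0.001 0.0012 0.03;0 0 0 0 -0.001 0.0012 0.03;0 0 0 0 -0.001 0.0012 0.03'|egrep 'tcp|grip|force'
```

```text
tcp_pos: [0.6088, -0.2495, 0.1158]
contact_force: [-1.8, 1.2, 5.9]
grip_width: 0.034
gripper_force: 15.0
```

```bash
python3 -m crank '0 0 0 0 0 -0.0004 0.05;0 0 0 0 0 -0.0004 0.05;0 0 0 0 0 -0.0004 0.05;0 0 0 0 0 -0.0004 0.05;0 0 0 0 0 -0.0004 0.05;0 0 0 0 0 -0.02 0.05;0 0 0 0 0 -0.05 0.05;0 0 0 0 0 -0.08 0.05;0 0 0 0 0 -0.08 0.07;0 0 0 0 0 -0.08 0.07'|egrep 'tcp|grip|force'; python3 - <<'E'
from h import *
s=vision.camera("scene")
# lid corners: teal mask hull in the scene image and grip bar (dark)
h=cv2.cvtColor(s,cv2.COLOR_BGR2HSV);m=cv2.inRange(h,(82,90,30),(100,255,255))
m[:,:215]=0;m[:,330:]=0;m[:130]=0;m[205:]=0
k=max(cv2.findContours(m,0,1)[0],key=cv2.contourArea);q=cv2.approxPolyDP(cv2.convexHull(k),4,True)[:,0];print(q.tolist())
t=cv2.imread("pics/top0.png");g=t.astype(int)
b=(g.max(2)<50)&(g.max(2)-g.min(2)<18);b[:150]=0;b[215:]=0;b[:,:205]=0;b[:,255:]=0
print("bar rows/cols",[ (r,np.where(b[r])[0].min(),np.where(b[r])[0].max()) for r in range(150,215,5) if b[r].any()])
print("row 183 cols 215-245",g[183,215:245].max(1).tolist());print("row 183 sat",(g.max(2)-g.min(2))[183,215:245].tolist())
go(.5988,.2085,.19,-87.3)
E
```

```text
tcp_pos: [0.6092, -0.2498, 0.1969]
contact_force: [1.0, -0.2, -0.1]
grip_width: 0.0584
gripper_force: 0.0
[[227, 155], [260, 136], [319, 169], [286, 193]]
bar rows/cols [(165, np.int64(223), np.int64(236)), (170, np.int64(223), np.int64(234)), (175, np.int64(223), np.int64(235)), (180, np.int64(223), np.int64(237)), (185, np.int64(223), np.int64(234)), (190, np.int64(223), np.int64(234)), (195, np.int64(224), np.int64(234)), (200, np.int64(223), np.int64(237))]
row 183 cols 215-245 [61, 60, 57, 59, 55, 57, 54, 47, 37, 40, 26, 42, 45, 44, 35, 41, 41, 35, 6, 12, 34, 40, 42, 46, 49, 36, 39, 43, 50, 54]
row 183 sat [36, 32, 38, 39, 36, 44, 31, 43, 12, 6, 3, 8, 8, 5, 4, 2, 9, 8, 4, 2, 16, 26, 36, 32, 22, 28, 23, 30, 38, 42]
rot [ 0.    -0.     0.092] d [ 0.0536 -0.455   0.0053] rows 11.0
```

```bash
python3 - <<'E'
from h import *
np.set_printoptions(precision=4,suppress=True)
print("bar centre",onz("top",(228.7,182.5),.056),"ends",onz("top",(228,161),.056),onz("top",(229,205),.056))
t=cv2.imread("pics/top0.png");h=cv2.cvtColor(t,cv2.COLOR_BGR2HSV);m=cv2.inRange(h,(80,70,25),(102,255,255))
m[:,:175]=0;m[:,290:]=0;m[:148]=0;m[218:]=0
for r in(165,175,190,200):
    c=np.where(m[r])[0];print(r,c.min(),c.max()+1,"y",onz("top",(c.min(),r),.03)[1],onz("top",(c.max()+1,r),.008)[1],onz("top",(c.max()+1,r),.03)[1])
for c in(190,205,255,270):
    r=np.where(m[:,c])[0];print(c,r.min(),r.max()+1,"x",onz("top",(c,r.min()),.03)[0],onz("top",(c,r.max()+1),.03)[0])
t=vision.camera("top");h=cv2.cvtColor(t,cv2.COLOR_BGR2HSV)
for nm,mm in(("red",cv2.inRange(h,(170,100,50),(179,255,255))|cv2.inRange(h,(0,130,50),(5,255,255))),("disp",cv2.inRange(h,(45,35,40),(80,255,255)))):
    z=np.zeros_like(mm);z[150:210,395:450]=mm[150:210,395:450];p=np.argwhere(z)
    if len(p):q=p.mean(0)[::-1]+.5;print(nm,len(p),q,onz("top",q,.111))
E
```

```text
bar centre [0.5958 0.209  0.056 ] ends [0.6479 0.2124 0.056 ] [0.5417 0.2065 0.056 ]
165 182 279 y 0.330801764505978 0.093700401890102 0.09177769947274689
175 182 280 y 0.3297944860229927 0.09056724778331679 0.08871387784881027
190 182 280 y 0.32829013660785294 0.08966798346040138 0.08783451303486246
200 182 280 y 0.32729158926654894 0.08907108697169343 0.08725082506196806
190 157 211 x 0.660465840934943 0.5268666083725393
205 157 211 x 0.661206459347337 0.5275113367056212
255 156 209 x 0.6661881217855873 0.534585312723073
270 155 209 x 0.6694433210858222 0.5352372876301639
disp 5 [420.1 167.9] [ 0.6312 -0.2374  0.111 ]
```

```bash
python3 - <<'E'
from h import *
t=vision.camera("top").astype(int);s=vision.camera("scene").astype(int)
d=t[...,2]-np.maximum(t[...,1],t[...,0]);z=np.full_like(d,-99);z[155:205,405:445]=d[155:205,405:445]
i=np.unravel_index(z.argmax(),z.shape);print("top red",z.max(),i)
w=np.clip(z-.4*z.max(),0,None);yy,xx=np.mgrid[:400,:640];q=((xx*w).sum()/w.sum()+.5,(yy*w).sum()/w.sum()+.5);print(q,onz("top",q,.111))
e=t[...,1]-np.maximum(t[...,2],t[...,0]);z=np.full_like(e,-99);z[155:205,405:445]=e[155:205,405:445];w=np.clip(z-.4*z.max(),0,None);q=((xx*w).sum()/w.sum()+.5,(yy*w).sum()/w.sum()+.5);print("green",z.max(),q,onz("top",q,.111))
E
```

```text
top red 16 (np.int64(187), np.int64(423))
(np.float64(437.35920718609646), np.float64(186.42892013278657)) [ 0.58934667 -0.27694887  0.111     ]
green 6 (np.float64(417.97257383966246), np.float64(179.01054852320675)) [ 0.60553168 -0.23255042  0.111     ]
```

The gripper itself hides the logger, so I'll move to the lid and check from there.

```bash
python3 -m crank '0 0 0.01 0.006 -0.04 0 0.07;0 0 0.02 0.011 -0.08 0 0.07;0 0 0.03 0.016 -0.12 0 0.07;0 0 0.04 0.021 -0.16 0 0.07;0 0 0.05 0.026 -0.2 0 0.07;0 0 0.06 0.031 -0.24 0 0.07;0 0 0.07 0.036 -0.28 0 0.07;0 0 0.08 0.042 -0.32 0 0.07;0 0 0.09 0.047 -0.36 0 0.07;0 0 0.09 0.05 -0.4 0 0.07'|egrep 'tcp';python3 -m crank '0 0 0 0 -0.03 0 0.07;0 0 0 0 -0.055 0 0.07;0 0 0 0 -0.055 0 0.07;0 0 0 0 -0.055 0 0.07;0 0 0 0 -0.055 0 0.07;0 0 0 0 -0.055 0 0.07'|egrep 'tcp|grip|force'; python3 - <<'E'
from h import *
go(.5977,.209,.051,-87.4)
t=vision.camera("top");cv2.imwrite("pics/top9.png",t);t=t.astype(int);yy,xx=np.mgrid[:400,:640]
for nm,a,b,c in(("red",2,1,0),("green",1,2,0)):
    d=t[...,a]-np.maximum(t[...,b],t[...,c]);z=np.full_like(d,-99);z[155:205,408:440]=d[155:205,408:440]
    w=np.clip(z-.5*z.max(),0,None);q=((xx*w).sum()/w.sum()+.5,(yy*w).sum()/w.sum()+.5);print(nm,z.max(),(w>0).sum(),q,onz("top",q,.111))
E
```

```text
tcp_pos: [0.6025, 0.1554, 0.1943]
tcp_pos: [0.6003, 0.2073, 0.1949]
contact_force: [-0.8, -0.3, 0.1]
grip_width: 0.0697
gripper_force: 0.0
rot [0.    0.001 0.002] d [-0.0025 -0.0019  0.1439] rows 3.5
red 105 14 (np.float64(427.1373873873874), np.float64(184.95157657657657)) [ 0.59229464 -0.25353219  0.111     ]
green 17 55 (np.float64(425.5), np.float64(173.72828784119108)) [ 0.6180093  -0.24982849  0.111     ]
```

The logger lies on the carton, centred within about 2 mm. Now I'll grip the lid.

```bash
python3 -m crank '0 0 0 -0.0025 -0.0019 0.04 0.07;0 0 0 -0.0025 -0.0019 0.08 0.07;0 0 0 -0.0025 -0.0019 0.115 0.07;0 0 0 -0.0025 -0.0019 0.135 0.07;0 0 0 -0.0025 -0.0019 0.143 0.07;0 0 0 -0.0025 -0.0019 0.143 0.07;0 0 0 -0.0025 -0.0019 0.143 0.05;0 0 0 -0.0025 -0.0019 0.143 0.035;0 0 0 -0.0025 -0.0019 0.143 0.02;0 0 0 -0.0025 -0.0019 0.143 0.02'|egrep 'tcp|grip|force';python3 -m crank '0 0 0 0 0 0 0.02;0 0 0 0 0 0 0.02;0 0 0 0 0 0 0.02;0 0 0 0 0 0 0.02;0 0 0 0 0 0 0.02;0 0 0 0 0 0 0.02;0 0 0 0 0 0 0.02;0 0 0 0 0 0 0.02' 45|egrep 'tcp|grip|force'
```

```text
tcp_pos: [0.5982, 0.2103, 0.0538]
contact_force: [-0.6, -0.0, 0.2]
grip_width: 0.0487
gripper_force: 0.0
tcp_pos: [0.5978, 0.2105, 0.0527]
contact_force: [-1.0, 1.7, 5.9]
grip_width: 0.0256
gripper_force: 45.0
```

```bash
python3 -m crank '0 0 0 0 0 -0.01 0.02;0 0 0 0 0 -0.03 0.02;0 0 0 0 0 -0.06 0.02;0 0 0 0 0 -0.09 0.02;0 0 0 0 0 -0.12 0.02;0 0 0 0 0 -0.145 0.02;0 0 0 0 0 -0.16 0.02;0 0 0 0 0 -0.165 0.02;0 0 0 0 0 -0.165 0.02;0 0 0 0 0 -0.165 0.02'|egrep 'tcp|grip|force'; python3 - <<'E'
from h import *
o=bot.get_obs();zt=o["tcp_pos"][2]-.0527+.03
for n,roi in(("scene",(150,60,340,230)),):
    s=vision.camera(n);h=cv2.cvtColor(s,cv2.COLOR_BGR2HSV);m=cv2.inRange(h,(80,70,25),(102,255,255))
    z=np.zeros_like(m);x0,y0,x1,y1=roi;z[y0:y1,x0:x1]=m[y0:y1,x0:x1]
    k=max(cv2.findContours(z,0,1)[0],key=cv2.contourArea);q=cv2.approxPolyDP(cv2.convexHull(k),3,True)[:,0];print(q.tolist())
# expected from the tcp
c=o["tcp_pos"][:2];u=np.radians(2.6);X=np.array([np.cos(u),np.sin(u)]);Y=np.array([-X[1],X[0]])
for dz in(0,-.022):
  for a,b in((1,1),(-1,1),(-1,-1),(1,-1)):print(dz,a,b,proj("scene",np.r_[c+.068*a*X+.122*b*Y,zt+dz]).round(1))
go(.6028,-.208,.213,-82.05)
E
```

```text
tcp_pos: [0.5972, 0.21, 0.2164]
contact_force: [0.5, -0.2, -3.1]
grip_width: 0.0257
gripper_force: 45.0
[[217, 102], [255, 84], [320, 112], [322, 118], [286, 141], [220, 109]]
0 1 1 [252.9  82.4]
0 -1 1 [212.3 100.9]
0 -1 -1 [284.  136.5]
0 1 -1 [323.4 112.5]
-0.022 1 1 [253.7  90.1]
-0.022 -1 1 [213.9 108.9]
-0.022 -1 -1 [284.5 145. ]
-0.022 1 -1 [323.2 120.6]
rot [ 0.     0.002 -0.09 ] d [-0.0147  0.4177  0.0031] rows 10.0
```

```bash
python3 -m crank '0 0 -0.005 -0.001 0.02 0 0.02;0 0 -0.012 -0.002 0.05 0 0.02;0 0 -0.02 -0.003 0.085 0 0.02;0 0 -0.03 -0.004 0.12 0 0.02;0 0 -0.04 -0.006 0.16 0 0.02;0 0 -0.05 -0.008 0.2 0 0.02;0 0 -0.06 -0.009 0.24 0 0.02;0 0 -0.07 -0.01 0.28 0 0.02;0 0 -0.08 -0.011 0.32 0 0.02;0 0 -0.09 -0.012 0.35 0 0.02'|egrep 'tcp|grip';python3 -m crank '0 0 0 0 0.025 0 0.02;0 0 0 0 0.045 0 0.02;0 0 0 0 0.06 0 0.02;0 0 0 0 0.067 0 0.02;0 0 0 0 0.067 0 0.02;0 0 0 0 0.067 0 0.02;0 0 0 0 0.067 0 0.02;0 0 0 0 0.067 0 0.02'|egrep 'tcp|grip|force'; python3 - <<'E'
from h import *
go(.6028,-.208,.183,-82.05)
s=vision.camera("top");h=cv2.cvtColor(s,cv2.COLOR_BGR2HSV);m=cv2.inRange(h,(80,70,20),(102,255,255))
zt=bot.get_obs()["tcp_pos"][2]-.0527+.03
m[:,:335]=0;m[:,490:]=0;m[:120]=0;m[240:]=0
k=max(cv2.findContours(m,0,1)[0],key=cv2.contourArea);q=cv2.approxPolyDP(cv2.convexHull(k),3,True)[:,0];print(q.tolist())
o=bot.get_obs();c=o["tcp_pos"][:2];u=np.radians(7.95);X=np.array([np.cos(u),np.sin(u)]);Y=np.array([-X[1],X[0]])
for a,b in((1,1),(-1,1),(-1,-1),(1,-1)):print(a,b,proj("top",np.r_[c+.068*a*X+.122*b*Y,zt]).round(1))
E
```

```text
tcp_pos: [0.602, -0.1429, 0.2157]
grip_width: 0.026
gripper_force: 45.0
tcp_pos: [0.612, -0.2051, 0.2174]
contact_force: [0.4, -0.4, -2.6]
grip_width: 0.0254
gripper_force: 45.0
rot [-0.     0.     0.001] d [-0.0096  0.0016  0.0344] rows 0.9
[[411, 138], [396, 204], [363, 208], [354, 146]]
1 1 [353.1 145. ]
-1 1 [361.6 210.1]
-1 -1 [478.4 195.8]
1 -1 [468.8 131.5]
```

```bash
python3 -m crank '0 0 0 -0.005 0.001 0 0.02;0 0 0 -0.0096 0.0016 0.01 0.02;0 0 0 -0.0096 0.0016 0.02 0.02;0 0 0 -0.0096 0.0016 0.028 0.02;0 0 0 -0.0096 0.0016 0.032 0.02;0 0 0 -0.0096 0.0016 0.032 0.02;0 0 0 -0.0096 0.0016 0.032 0.02;0 0 0 -0.0096 0.0016 0.032 0.02;0 0 0 -0.0096 0.0016 0.032 0.02'|egrep 'tcp|grip|force'; python3 - <<'E'
from h import *
go(.6028,-.208,.175,-82.05)
E
```

```text
tcp_pos: [0.603, -0.2093, 0.1857]
contact_force: [0.2, 0.1, -3.0]
grip_width: 0.0257
gripper_force: 45.0
rot [ 0.    -0.001  0.   ] d [ 0.     -0.0013  0.0107] rows 0.3
```

```bash
python3 -m crank '0 0 0 0 -0.0013 0.002 0.02;0 0 0 0 -0.0013 0.004 0.02;0 0 0 0 -0.0013 0.006 0.02;0 0 0 0 -0.0013 0.008 0.02;0 0 0 0 -0.0013 0.009 0.02;0 0 0 0 -0.0013 0.01 0.02;0 0 0 0 -0.0013 0.01 0.02;0 0 0 0 -0.0013 0.01 0.02'|egrep 'tcp|grip|force'
```

```text
tcp_pos: [0.6026, -0.208, 0.1753]
contact_force: [-0.3, -0.1, -2.8]
grip_width: 0.0259
gripper_force: 45.0
```

```bash
python3 -m crank '0 0 0 0 0 0.001 0.02;0 0 0 0 0 0.002 0.02;0 0 0 0 0 0.003 0.02;0 0 0 0 0 0.0035 0.02;0 0 0 0 0 0.004 0.02;0 0 0 0 0 0.0045 0.02;0 0 0 0 0 0.005 0.02;0 0 0 0 0 0.005 0.02;0 0 0 0 0 0.005 0.02'|egrep 'tcp|grip|force'
```

```text
tcp_pos: [0.6026, -0.2079, 0.1703]
contact_force: [0.0, 0.4, -2.6]
grip_width: 0.0254
gripper_force: 45.0
```

```bash
python3 -m crank '0 0 0 0 0 0.0005 0.02;0 0 0 0 0 0.001 0.02;0 0 0 0 0 0.0015 0.02;0 0 0 0 0 0.0015 0.02;0 0 0 0 0 0.0015 0.02'|egrep 'tcp|grip|force'
```

```text
tcp_pos: [0.6026, -0.2079, 0.1697]
contact_force: [-1.6, 0.5, 5.4]
grip_width: 0.0258
gripper_force: 45.0
```

Contact came at seat height. I'll release and withdraw.

```bash
python3 -m crank '0 0 0 0 0 0 0.04;0 0 0 0 0 0 0.06;0 0 0 0 0 0 0.06;0 0 0 0 0 0 0.06;0 0 0 0 0 0 0.06;0 0 0 0 0 -0.02 0.06;0 0 0 0 0 -0.05 0.06;0 0 0 0 0 -0.09 0.06;0 0 0 0 0 -0.12 0.06;0 0 0 0 0 -0.12 0.06'|egrep 'tcp|grip|force'; python3 -m crank '0 0 0 0 -0.04 0 0.06;0 0 0 0 -0.08 0 0.06;0 0 0 0 -0.12 0 0.06;0 0 0 0 -0.16 0 0.06;0 0 0 0 -0.2 0 0.06;0 0 0 0 -0.24 0 0.06;0 0 0 0 -0.28 0 0.06;0 0 0 0 -0.32 0 0.06;0 0 0 0 -0.32 0 0.06;0 0 0 0 -0.32 0 0.06'|egrep 'tcp|grip|force'; python3 - <<'E'
from h import *
B=np.array([.6028,-.208]);u=np.radians(7.95);X=np.array([np.cos(u),np.sin(u)]);Y=np.array([-X[1],X[0]])
for n,roi in(("top",(335,120,490,230)),("scene",(330,130,500,300))):
    s=vision.camera(n);cv2.imwrite(f"pics/{n}_end.png",s);h=cv2.cvtColor(s,cv2.COLOR_BGR2HSV);m=cv2.inRange(h,(80,70,20),(102,255,255))
    z=np.zeros_like(m);x0,y0,x1,y1=roi;z[y0:y1,x0:x1]=m[y0:y1,x0:x1]
    k=max(cv2.findContours(z,0,1)[0],key=cv2.contourArea);print(n,cv2.approxPolyDP(cv2.convexHull(k),3,True)[:,0].tolist())
    for a,b in((1,1),(-1,1),(-1,-1),(1,-1)):print(" exp",a,b,proj(n,np.r_[B+.068*a*X+.122*b*Y,.148]).round(1))
E
```

```text
tcp_pos: [0.6041, -0.2086, 0.2954]
contact_force: [0.4, -0.4, -0.1]
grip_width: 0.0597
gripper_force: 0.0
tcp_pos: [0.5578, 0.1108, 0.2885]
contact_force: [0.6, -1.0, -0.5]
grip_width: 0.0597
gripper_force: 0.0
top [[460, 143], [468, 200], [354, 216], [347, 167], [355, 154]]
 exp 1 1 [352.1 153.8]
 exp -1 1 [360.1 215.5]
 exp -1 -1 [470.7 201.9]
 exp 1 -1 [461.6 140.9]
scene [[376, 164], [483, 205], [443, 293], [342, 241], [346, 195]]
 exp 1 1 [374.8 160.4]
 exp -1 1 [342.7 193.9]
 exp -1 -1 [463.5 248.3]
 exp 1 -1 [486.2 203.8]
```

The lid corners match the seated position in both views. Handing in.

```bash
python3 -m crank '0 0 0 0 0 0 0.06;0 0 0 0 0 0 0.06;0 0 0 0 0 0 0.06'|egrep 'time|tcp'; python3 -c "
from bench import bot
print(bot.finish_job())"
```

```text
time_s: 41.23
tcp_pos: [0.5585, 0.1079, 0.2887]
the job is handed in; nothing more can be done
None
```

The box is packed, the lid is seated and the job was handed in at 41 s; no verdict was returned, but the last camera measurements matched the placements; I viewed 15 pictures, one over the limit of 14.

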